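Load the sample mill and hold its bayonet lid at the jog position

TASK

Stand the blue-banded metal cassette flat and square in the rectangular pocket at the bottom of the white mill's bowl and let go of it. Then lower the lid into the bowl's mouth with its two lugs through the gaps, and twist it clockwise against its return spring to the black jog marks, half way to the red lock marks; it must never be turned on to the lock click. Finish while still gripping the lid and holding it steady at the half-way marks, leaving the dish, vial and tray where they are.

Things in the scene. Friction and masses are not known exactly. Their poses are not given: they have to be found in the camera images.
- cassette_mid (a point): Sample cassette: loose upright aluminium block with a blue band at its top, 44 (its x, long side) x 30 (its y) x 44 mm high, about 0.15 kg. The point is its centre, 22 mm above its flat underside. Either way round (half turn) fits. Grip it across the 30 mm, in its upper half, so that the fingertips clear the bowl floor.
- lid_bar (a point): Middle of the lid's yellow grip bar, 64 long (its x) x 16 wide (its y) x 42 mm high, standing on the lid's pale grey disc (100 mm across, 8 mm thick); 29 mm above the lid's underside, 21 mm above the disc's top. Loose, about 0.2 kg, lies flat, bar up, at the start. A half turn gives the same lid.
- lid_lug (a point): Tip of one of the lid's two alike round steel lugs, 8 mm thick, sticking out of the disc's edge at its +x and -x, in line with the bar and with black stripes on the disc; 58 mm from the lid's axis, 4 mm above the underside.
- mill_pocket (a point): Centre of the pocket floor in the mill, 60 mm above the bench. Pocket 46.5 mm along its x, 32.5 mm along its y, 8 mm deep from the bowl's floor; bowl inside radius 46 mm. A seated cassette has its centre 22 mm above this. The mill is fixed, white, round, 130 mm across (foot 156 mm), 124 mm high; black front panel at -x.
- mill_seat (a point): On the mill's axis (same axes as the pocket), 108 mm above the bench: the level on which the lid's underside rests when in; the bar's middle is then 29 mm above it. A steel bayonet ring, inside radius 52 mm (2 mm clear of the disc), lies 10 to 16 mm above this level; once in, the lugs turn under it, clockwise from above only.
- mill_gap (a point): Middle of one of the two alike gaps in the bayonet ring, at the mill's +x and -x, 57 mm from the axis, by the green marks, on the ring's top. Each is 14 mm wide. The lid goes straight down with its lugs in the gaps, its x in line with the mill's x, either way round.
- mill_jog (a point): One of the two alike black jog marks on the ring's top, 58 mm from the axis, 45 degrees clockwise (from above) of the gaps: the bar and its stripes point to them at half way. Red lock marks lie 88 degrees clockwise of the gaps; the sprung lock click begins at about 74 degrees.
- ring (a joint): Sprung drive ring in the mill, pushed round by the lugs: 0 at rest, grows as the lid turns clockwise (rad). It lags the lid by about 0.05 rad of free play: about 0.73 with the lid half way, 1.48 locked. Its spring turns the lid back if let go: about 0.08 N m at the start, 0.125 N m half way.
- dish: Bystander: closed flat green glass dish, 70 mm across, 16 mm high, between robot and mill; origin at the centre of its underside. Not to be disturbed.
- vial: Bystander: amber jar with white cap, 36 mm across, 70 mm high, beyond the mill on the left; origin at the centre of its underside. Not to be disturbed.
- tray: Bystander: small white open tray, 100 x 70 x 22 mm, beyond the mill on the right; origin at the centre of its underside. Not to be disturbed.
Mind the look-alikes: they are no part of the job. Several things look just like the part that bears lid_bar: the one meant starts farthest to the robot's right.

How it is judged:
On the way, in this order (a step that is already met when the one before it is completed fails the run):
1. the cassette stands flat and square in the pocket, let go, with the lid still off (z of cassette_mid in the frame of mill_pocket between 0.019 and 0.0245 m and horizontal distance between cassette_mid and mill_pocket below 0.004 m and angle between cassette_mid's own z axis and vertical below 0.06 rad and angle between the x axis of cassette_mid and the x axis of mill_pocket, either way round below 0.1 rad and contact force between the fingers and cassette below 0.2 N and horizontal distance between lid_bar and mill_seat above 0.06 m), for 0.2 s.
2. the lid is down on its seat through the gaps, not yet turned (z of lid_bar in the frame of mill_seat between 0.026 and 0.0325 m and horizontal distance between lid_bar and mill_seat below 0.004 m and angle between lid_bar's own z axis and vertical below 0.06 rad and angle between the x axis of lid_bar and the x axis of mill_seat, either way round below 0.2 rad and value of joint ring below 0.2 rad), for 0.05 s.
At the end, for the whole second after the job is handed in: Cassette in the pocket: within 4 mm, 0.06 rad of upright, 0.1 rad of square, bottomed. Lid down under the ring: bar middle 26 to 32.5 mm above the seat, within 4 mm and 0.06 rad of level, turned 45 +-9 degrees, drive ring 0.5 to 1.0 rad, still gripped (over 1 N) and at rest (z of cassette_mid in the frame of mill_pocket between 0.019 and 0.0245 m and horizontal distance between cassette_mid and mill_pocket below 0.004 m and angle between each of cassette_mid, lid_bar's own z axis and vertical below 0.06 rad and angle between the x axis of cassette_mid and the x axis of mill_pocket, either way round below 0.1 rad and z of lid_bar in the frame of mill_seat between 0.026 and 0.0325 m and horizontal distance between lid_bar and mill_seat below 0.004 m and angle between the x axis of lid_bar and the x axis of mill_seat, either way round between 0.625 and 0.945 rad and value of joint ring between 0.5 and 1 rad and contact force between the fingers and lid above 1 N and angular speed of lid below 0.15 rad/s and linear speed of lid below 0.02 m/s); the arm keeps its last pose, push and grip.
It fails at once if the lid is turned on to the lock click (value of joint ring above 1.22 rad).
It fails at once if the dish is shifted by more than 20 mm or tipped (distance of dish from where it was at the start of the episode above 0.02 m or angle between dish's own z axis and vertical above 0.3 rad).
It fails at once if the vial is shifted by more than 20 mm or tipped (distance of vial from where it was at the start of the episode above 0.02 m or angle between vial's own z axis and vertical above 0.3 rad).
It fails at once if the tray is shifted by more than 20 mm or tipped (distance of tray from where it was at the start of the episode above 0.02 m or angle between tray's own z axis and vertical above 0.3 rad).
It also fails if it takes over 72 s, if anything falls off the work surface, if the arm or the gripper's body presses on something with over 40 N, if the wrist force passes 120 N, or if a joint passes its speed limit or range.

ROBOT

A 6-joint arm with a two-finger parallel gripper is mounted at the origin on the work surface. World frame = base frame: x ahead of the robot, y to its left, z up, the work surface at z = 0. Lengths are in m, angles in rad, forces in N, time in s.
With the tool pointing down it reaches from about 0.25 to 0.725 m from the base axis. Payload 9.7 kg.
Tool frame: the origin (TCP) lies at the very end of the fingers, on their centre line; the grasp point (between the pads) lies bot.grip_point_offset behind it (bot.grip_point_offset is the distance from the TCP to the grasp point, in m); z points along the fingers, y is the direction in which the jaws open and shut (so a half turn about z gives the same grasp; the last joint's range is limited). The gripper opens to 85 mm and grips with 20 to 120 N. Pads are 22 mm wide; open, the fingers measure 114 mm over their backs; the gripper's body (76 mm by 85 mm) begins 54 mm behind the grasp point. The pads swing forward as they close: fully open they stand 13 mm farther back than shut.
Start: joints at [-1.323, 0.087, 0.176, 1.66, 0, 1.571], TCP at [0.135, -0.533, 0.231] pointing down, gripper open.
Joint ranges: [-3.13, 3.13], [-0.85, 1.81], [-1.15, 1.24], [-2.2, 2.28], [-1.44, 1.52], [-3.14, 3.14]. Speed limits (rad/s): [2.22, 2.22, 2.57, 3.14, 3.14, 3.14].

INTERFACE

Orientations are given as [roll, pitch, yaw] about the fixed x, y, z axes, in that order (R = Rz(yaw) Ry(pitch) Rx(roll)).
In Python, from rig import state, viewer, order, bot gives the robot as it stands.
- The arm moves only by the tool apply_moves, never from a script. Its argument "motion" is a list that holds one entry, the list of rows, each a list of 6 numbers: the shift along the tool's x, y, z in units of 0.04 m (1.0 is 0.04 m), then the turn, a rotation vector about the tool's x, y, z in units of 0.15 rad (1.0 is 0.15 rad). A call has 1 to 12 rows; each row shifts and turns the commanded pose from where the row before left it, along the tool's axes as they then stand; what a row does not reach is not made up. A row lasts 1/8 s, in which the tool goes at most 62.5 mm and 10.7 degrees, less where a joint would pass 70% of its speed; a pose out of reach is approached as far as the arm can. A call with a number of a shift or a turn outside -1 to 1 is refused whole. A call with a gripper value outside its range is refused whole. "grip" is the closure, from -1 (fully open) to 1 (shut), so that 0 is half open, set as the call begins (left out, the last holds). The fingers move at their own pace and stop on an object; the grip force is fixed at half the most. Time passes only in rows, so rows that do not move let the fingers close. It gives the time, the measured TCP pose, the force and the opening at its end, in the units of the state.
- state(): the state, without advancing time (a new reading comes with each control period).
- viewer.read_camera(name): name is "scene" or "top" or "wrist"; returns a dict with "image" (420x560x3 uint8, blue, green, red), "camera_matrix" (3x3 intrinsics, pixels), "camera_from_world" (4x4, takes a point from world to camera coordinates); the wrist camera has in their place "T_tool_cam" (4x4, takes a point from camera to tool coordinates, whose origin is the TCP and whose axes are the flange's). Camera axes: x right, y down, z forward; pixel columns grow to the right and rows downward; lengths in m; the calibration is good to about 2 mm. A picture is of the moment at which its call begins: read the wrist's pose just before it. There is no depth.
- order.sign_off(): hands the job in, once; it reports no verdict.
The state is a dict: "time": time; "joint_positions": joint angles; "joint_velocities": joint speeds; "joint_torque": joint torques, N m; "ee_pos": TCP position; "eef_rot": TCP orientation; "force": force on the tool from outside, world axes, zero at the start; "torque": the same for the moment, N m; "opening": opening from 0.0 (shut) to 1.0 (fully open).
Only numpy, scipy, OpenCV 4.12 (cv2) and the standard library are available. Lean on these libraries where they do the work, as an engineer would, in place of code of your own. Each camera call takes 0.05 s, during which the arm holds its last target. There are 200 camera calls.

## Working session

There is one attempt and no reset: what is moved stays moved. The work goes in short steps, Python scripts to look and compute and a tool call to move; the robot and the scene stay as the last step left them, time stands still between calls to the robot, and variables do not carry over. Pictures are saved under pics/ and viewed, about 8 in all and at most 12, crops included, and the job is handed in when it is done.

Besides the shell and the picture viewer there is one more tool, called after "Request:" as name([rows], argument=value, ...), one row to a line, values as JSON. apply_moves: Moves the arm, as the interface text tells. Its arguments: {"type":"object","properties":{"motion":{"type":"array"},"grip":{"type":"number"}},"required":["motion"]}

```bash
mkdir -p pics; ls; python3 - <<'E'
from rig import state, viewer, bot
import cv2
print(state()); print(bot.grip_point_offset)
for n in ("scene","top"):
    d=viewer.read_camera(n); cv2.imwrite(f"pics/{n}0.png",d["image"]); print(n,d["camera_matrix"],d["camera_from_world"])
d=viewer.read_camera("wrist");cv2.imwrite("pics/wrist0.png",d["image"]);print(d["camera_matrix"],d["T_tool_cam"])
E
```

```text
pics
{'time': 0.0, 'joint_positions': array([-1.32302881e+00,  8.74646268e-02,  1.75123915e-01,  1.65978952e+00,
       -5.07367936e-06,  1.57079431e+00]), 'joint_velocities': array([ 0.00122464,  0.00052815,  0.00156509,  0.00033449, -0.00014704,
       -0.00073111]), 'joint_torque': array([ 1.12208704e-04, -5.20387709e+01,  4.64804327e+01,  1.64474070e-02,
       -9.15388614e-05,  1.44593048e-05]), 'ee_pos': array([ 0.13482482, -0.53298357,  0.23057532]), 'eef_rot': array([-3.14025875e+00,  5.07097843e-06,  2.47769544e-01]), 'force': array([ 0.0140148 , -0.21766355,  0.6479503 ]), 'torque': array([ 0.03111478,  0.00524171, -0.02820426]), 'opening': 0.9976918199121063}
0.0187
scene [[449.65638649   0.         279.85663289]
 [  0.         449.65638649 206.03418821]
 [  0.           0.           1.        ]] [[ 0.59929221  0.80052564  0.00274713 -0.35462908]
 [ 0.67361249 -0.50242193 -0.5420502  -0.30482038]
 [-0.43254487  0.32669696 -0.84034161  1.3451263 ]
 [ 0.          0.          0.          1.        ]]
top [[528.89579516   0.         283.16767602]
 [  0.         528.89579516 216.40664343]
 [  0.           0.           1.        ]] [[ 0.00998419 -0.99992286 -0.00738832  0.0319897 ]
 [-0.98599548 -0.00861451 -0.16654942  0.55793626]
 [ 0.16647292  0.00894771 -0.98600543  1.22451415]
 [ 0.          0.          0.          1.        ]]
[[296.84294375   0.         285.93285535]
 [  0.         296.84294375 206.97232502]
 [  0.           0.           1.        ]] [[ 1.44184684e-04 -9.53186706e-01 -3.02382344e-01  7.74632037e-02]
 [ 9.99999989e-01  1.45386342e-04  1.85340007e-05  8.61659427e-04]
 [ 2.62958997e-05 -3.02382343e-01  9.53186717e-01 -1.43196247e-01]
 [ 0.00000000e+00  0.00000000e+00  0.00000000e+00  1.00000000e+00]]
```

View pics/top0.png

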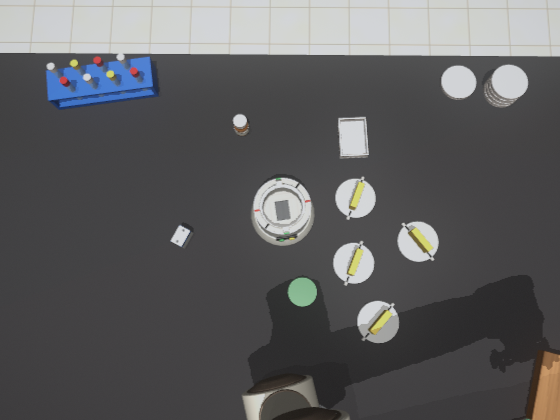

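View pics/scene0.png

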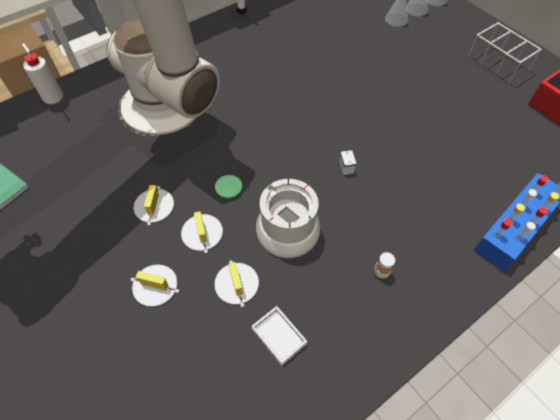

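Candidate lids in the top view are at (355,198), (354,263), (378,322) and (418,242). The image's right is -y, the robot's right, so (418,242) is the one meant. The cassette is at (181,236), and the mill is at (283,210) with its green marks towards ±x. Next I'll take a close crop of all three.

```bash
cat > h.py <<'E'
import numpy as np, cv2
from scipy.spatial.transform import Rotation as R
from rig import state, viewer, bot
def ray(K,T,uv,z):
    # T: world_from_cam
    d=T[:3,:3]@np.linalg.solve(K,[uv[0],uv[1],1.]); o=T[:3,3]
    return o+d*(z-o[2])/d[2]
def top(uv,z,n="top"):
    d=viewer.read_camera(n); return ray(d["camera_matrix"],np.linalg.inv(d["camera_from_world"]),uv,z)
def tool():
    s=state(); T=np.eye(4); T[:3,:3]=R.from_euler('xyz',s["eef_rot"]).as_matrix(); T[:3,3]=s["ee_pos"]; return T
def wrist(name):
    T=tool(); d=viewer.read_camera("wrist"); T=T@d["T_tool_cam"]
    cv2.imwrite(f"pics/{name}.png",cv2.resize(d["image"],(800,600),interpolation=cv2.INTER_CUBIC))
    np.savez(f"pics/{name}.npz",K=d["camera_matrix"],T=T)
def wpt(name,uv800,z):
    f=np.load(f"pics/{name}.npz"); k=0.7
    return ray(f["K"],f["T"],((uv800[0]+.5)*k-.5,(uv800[1]+.5)*k-.5),z)
E
python3 - <<'E'
import cv2,numpy as np
im=cv2.imread("pics/top0.png")
def c(u,v,w,s): return cv2.resize(im[v-w:v+w,u-w:u+w],(s,s),interpolation=cv2.INTER_CUBIC)
a=c(181,236,25,300); b=c(418,242,25,300); m=c(283,210,40,500)
out=np.zeros((600,800,3),np.uint8); out[:300,:300]=a; out[300:,:300]=b; out[:500,300:]=m
cv2.imwrite("pics/c0.png",out)
E
```

```text
(no output)
```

View pics/c0.png

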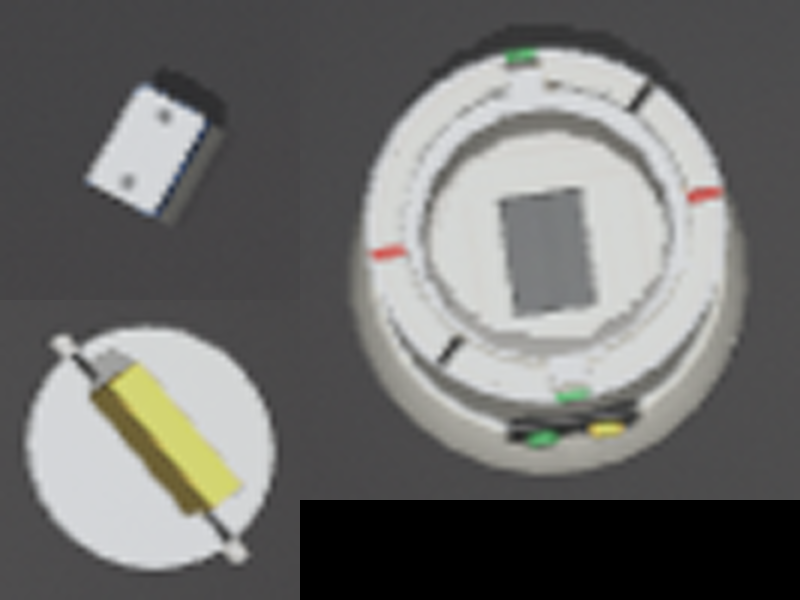

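The crop shows the cassette top's corners at (147,83), (207,122), (157,217) and (86,181). The lid lugs are at (60,345) and (238,555), and the mill's green marks at (521,55) and (573,396). The lid choice holds: it is farthest right.

```bash
cat > m.py <<'E'
from h import *
def P(x,y,o,s,z): return top(((x+.5)/s-.5+o[0],(y+.5)/s-.5+o[1]),z)
L=lambda pts,o,s,z:np.array([P(*p,o,s,z) for p in pts])
an=lambda d:np.degrees(np.arctan2(d[1],d[0]))
c=L([(147,83),(207,122),(157,217),(86,181)],(156,211),6,.044); print("cas",c.mean(0),an((c[0]+c[1]-c[2]-c[3])), np.linalg.norm(c[0]-c[1]),np.linalg.norm(c[1]-c[2]))
l=L([(56,43),(241,258)],(393,217),6,.004); print("lid",l.mean(0),an(l[0]-l[1]),np.linalg.norm(l[0]-l[1]))
X=300
g=L([(521-X,56),(573-X,396)],(243,170),6.25,.124); print("gap",g.mean(0),an(g[0]-g[1]),np.linalg.norm(g[0]-g[1]))
j=L([(641-X,97),(452-X,349)],(243,170),6.25,.124); print("jog",j.mean(0),an(j[0]-j[1]),np.linalg.norm(j[0]-j[1]))
r=L([(705-X,194),(388-X,253)],(243,170),6.25,.124); print("red",r.mean(0),an(r[0]-r[1]),np.linalg.norm(r[0]-r[1]))
p=L([(498-X,197),(581-X,188),(597-X,303),(515-X,315)],(243,170),6.25,.068); print("pocket",p.mean(0),an(p[0]+p[1]-p[2]-p[3]))
for n,q,z in(("dish",(302,292),.016),("vial",(240,120),.07),("tray",(353,138),.01),("l1",(355,198),.008),("l2",(354,263),.008)): print(n,top(q,z))
E
python3 m.py
```

```text
cas [0.50906513 0.28307496 0.044     ] -27.767750617815494 0.029217041677902754 0.042564317139270946
lid [ 0.50494194 -0.29307952  0.004     ] 39.61235738959888 0.11434241715236745
gap [0.56961287 0.03926358 0.124     ] 9.13657430707096 0.12677395906461478
jog [0.57046005 0.03915694 0.124     ] -35.83029134922386 0.11532708148451173
red [0.56999677 0.03929986 0.124     ] -78.7793221312802 0.11684615782049176
pocket [0.57020867 0.03943472 0.068     ] 8.522462082244175
dish [ 0.37889674 -0.00962854  0.016     ]
vial [0.79096948 0.14454318 0.07      ]
tray [ 0.76701109 -0.13750921  0.01      ]
l1 [ 0.61223573 -0.14087569  0.008     ]
l2 [ 0.45040933 -0.13639788  0.008     ]
```

```bash
cat > plan.py <<'E'
from h import *
import sys, json
# plan.py x y z yaw_deg n [extra full turns sense]: rows to reach the pose (straight line, even turn), tool down
def plan(x,y,z,yaw,n,dec=2):
    s=state(); T=tool(); A=R.from_matrix(T[:3,:3]); p=T[:3,3].copy()
    y0=s["eef_rot"][2]; dy=np.radians(yaw)-y0; dy=(dy+np.pi)%(2*np.pi)-np.pi
    p0=p.copy(); goal=np.array([x,y,z]); rows=[]
    for i in range(1,n+1):
        q=p0+(goal-p0)*i/n; sh=np.round(A.inv().apply(q-p)/.04,dec)
        B=R.from_euler('xyz',[np.pi,0,y0+dy*i/n]); tv=np.round((A.inv()*B).as_rotvec()/.15,dec)
        rows.append([float(v)+0. for v in (*sh,*tv)]); p=p+A.apply(sh*.04); A=A*R.from_rotvec(tv*.15)
    print("j",np.round(s["joint_positions"],2),"now",np.round(s["ee_pos"],4),np.round(np.degrees(s["eef_rot"]),2))
    for k in range(0,n,12): print(json.dumps(rows[k:k+12]))
if __name__=="__main__": a=sys.argv[1:]; plan(*map(float,a[:4]),int(a[4]))
E
python3 plan.py .509 .283 .2 152 24
```

```text
j [-1.32  0.09  0.18  1.66  0.    1.57] now [ 0.1349 -0.5332  0.2313] [180.   -0.   14.2]
[[0.59, -0.73, 0.03, 0.0, 0.0, -0.67], [0.65, -0.67, 0.04, 0.0, 0.0, -0.67], [0.72, -0.59, 0.03, 0.0, 0.0, -0.66], [0.78, -0.52, 0.03, 0.0, 0.0, -0.67], [0.82, -0.45, 0.03, 0.0, 0.0, -0.67], [0.87, -0.35, 0.04, 0.0, 0.0, -0.67], [0.89, -0.27, 0.03, 0.0, 0.0, -0.67], [0.92, -0.18, 0.03, 0.0, 0.0, -0.66], [0.93, -0.09, 0.03, 0.0, 0.0, -0.67], [0.94, 0.01, 0.04, 0.0, 0.0, -0.67], [0.93, 0.1, 0.03, 0.0, 0.0, -0.67], [0.91, 0.2, 0.03, 0.0, 0.0, -0.67]]
[[0.89, 0.28, 0.03, 0.0, 0.0, -0.67], [0.86, 0.37, 0.04, 0.0, 0.0, -0.66], [0.82, 0.46, 0.03, 0.0, 0.0, -0.67], [0.76, 0.54, 0.03, 0.0, 0.0, -0.67], [0.71, 0.61, 0.03, 0.0, 0.0, -0.67], [0.65, 0.67, 0.04, 0.0, 0.0, -0.67], [0.57, 0.74, 0.03, 0.0, 0.0, -0.66], [0.5, 0.8, 0.03, 0.0, 0.0, -0.67], [0.41, 0.83, 0.03, 0.0, 0.0, -0.67], [0.33, 0.88, 0.04, 0.0, 0.0, -0.67], [0.24, 0.9, 0.03, 0.0, 0.0, -0.67], [0.15, 0.93, 0.03, 0.0, 0.0, -0.66]]
```

Request:
apply_moves([
  [[0.59,-0.73,0.03,0,0,-0.67],[0.65,-0.67,0.04,0,0,-0.67],[0.72,-0.59,0.03,0,0,-0.66],[0.78,-0.52,0.03,0,0,-0.67],[0.82,-0.45,0.03,0,0,-0.67],[0.87,-0.35,0.04,0,0,-0.67],[0.89,-0.27,0.03,0,0,-0.67],[0.92,-0.18,0.03,0,0,-0.66],[0.93,-0.09,0.03,0,0,-0.67],[0.94,0.01,0.04,0,0,-0.67],[0.93,0.1,0.03,0,0,-0.67],[0.91,0.2,0.03,0,0,-0.67]],
])

```text
time: 2.7
ee_pos: [0.3224, -0.1241, 0.2158]
eef_rot: [3.141, 0.0, 1.454]
force: [-0.0, -1.2, 0.4]
opening: 1.001
```

Request:
apply_moves([
  [[0.89,0.28,0.03,0,0,-0.67],[0.86,0.37,0.04,0,0,-0.66],[0.82,0.46,0.03,0,0,-0.67],[0.76,0.54,0.03,0,0,-0.67],[0.71,0.61,0.03,0,0,-0.67],[0.65,0.67,0.04,0,0,-0.67],[0.57,0.74,0.03,0,0,-0.66],[0.5,0.8,0.03,0,0,-0.67],[0.41,0.83,0.03,0,0,-0.67],[0.33,0.88,0.04,0,0,-0.67],[0.24,0.9,0.03,0,0,-0.67],[0.15,0.93,0.03,0,0,-0.66]],
])

```text
time: 4.2
ee_pos: [0.5094, 0.2844, 0.2]
eef_rot: [3.142, 0.0, 2.656]
force: [0.8, 0.0, 0.3]
opening: 0.999
```

Request:
apply_moves([
  [[0,0,0,0,0,0],[0,0,0,0,0,0]],
])

```text
time: 4.45
ee_pos: [0.5088, 0.2829, 0.1999]
eef_rot: [-3.141, -0.0, 2.652]
force: [-0.4, -0.6, 0.7]
opening: 1.0
```

```bash
python3 -c "
from h import *
s=state();print(s['time'],s['ee_pos'],np.degrees(s['eef_rot']),s['joint_positions']);wrist('w1')"
```

```text
4.45 [0.50879562 0.28290703 0.19994342] [-1.79962733e+02 -1.43713087e-02  1.51929353e+02] [ 5.07532658e-01  1.55912776e-01  1.90926034e-01  1.60649207e+00
 -1.42106366e-04  9.97457830e-01]
```

View pics/w1.png

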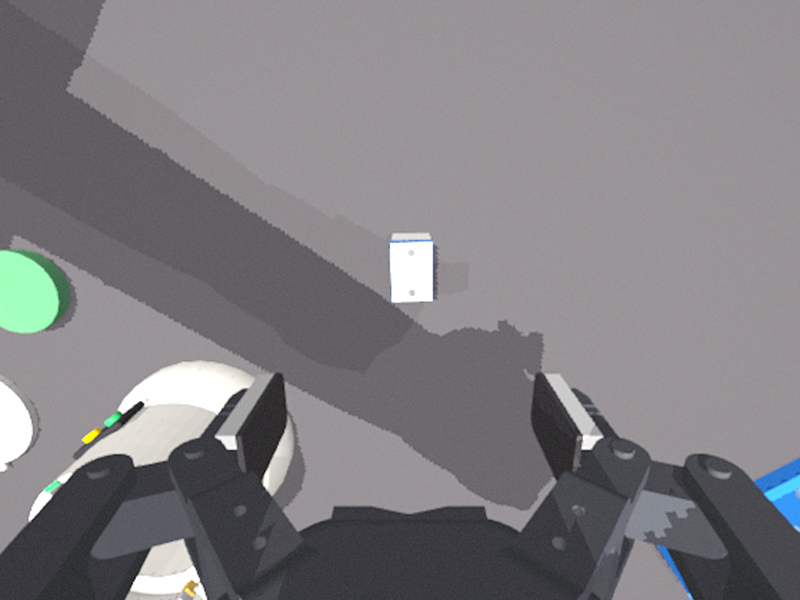

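The cassette is right below, upright. Its top corners are (390,241), (433,240), (434,301) and (391,302).

```bash
python3 -c "
from h import *
p=np.array([wpt('w1',q,.044) for q in [(390,241),(433,240),(434,301),(391,302)]])
e=p[0]+p[1]-p[2]-p[3]
print(p.mean(0),np.degrees(np.arctan2(e[1],e[0])),np.linalg.norm(p[0]-p[1]),np.linalg.norm(p[1]-p[2]))
from plan import plan
m=p.mean(0)
plan(m[0],m[1],.02,152.2,10)
"
```

```text
[0.50931656 0.28460603 0.044     ] 152.98394976478772 0.030563158262245073 0.045652679200378514
j [ 0.51  0.16  0.19  1.61 -0.    1.  ] now [0.5088 0.2826 0.2002] [-179.99   -0.    151.91]
[[0.0, 0.01, 0.45, 0.0, 0.0, 0.0], [0.0, 0.0, 0.45, 0.0, 0.0, -0.01], [0.0, 0.01, 0.45, 0.0, 0.0, 0.0], [0.0, 0.0, 0.45, 0.0, 0.0, 0.0], [0.01, 0.01, 0.45, 0.0, 0.0, -0.01], [0.0, 0.0, 0.45, 0.0, 0.0, 0.0], [0.0, 0.01, 0.45, 0.0, 0.0, 0.0], [0.0, 0.0, 0.45, 0.0, 0.0, -0.01], [0.0, 0.01, 0.46, 0.0, 0.0, 0.0], [0.0, 0.0, 0.45, 0.0, 0.0, 0.0]]
```

Request:
apply_moves([
  [[0.01,0.02,0.5,0,0,-0.02],[0,0.02,0.5,0,0,-0.02],[0,0,0.5,0,0,0],[0,0,0.5,0,0,0],[0,0,0.5,0,0,0],[0,0,0.5,0,0,0],[0,0,0.5,0,0,0],[0,0,0.5,0,0,0],[0,0,0.5,0,0,0],[0,0,0,0,0,0],[0,0,0,0,0,0]],
])

```text
time: 5.88
ee_pos: [0.5098, 0.2845, 0.0213]
eef_rot: [3.141, 0.001, 2.657]
force: [0.3, -0.9, -0.3]
opening: 1.004
```

Request:
apply_moves([
  [[0,0,0,0,0,0],[0,0,0,0,0,0],[0,0,0,0,0,0],[0,0,0,0,0,0],[0,0,0,0,0,0],[0,0,0,0,0,0],[0,0,0,0,0,0],[0,0,0,0,0,0]],
], grip=1)

```text
time: 6.88
ee_pos: [0.5097, 0.2849, 0.0205]
eef_rot: [3.141, 0.0, 2.658]
force: [-0.8, -1.2, 4.8]
opening: 0.336
```

Request:
apply_moves([
  [[0,0,-0.5,0,0,0],[0,0,-0.8,0,0,0],[0,0,-0.8,0,0,0],[0,0,-0.8,0,0,0],[0,0,-0.8,0,0,0],[0,0,-0.3,0,0,0],[0,0,0,0,0,0]],
])

```text
time: 7.75
ee_pos: [0.5096, 0.2848, 0.1798]
eef_rot: [3.141, 0.0, 2.658]
force: [0.5, -0.5, -2.5]
opening: 0.337
```

```bash
python3 -c "
from h import *
wrist('w2')
from plan import plan
plan(.5700,.0393,.18,189,12)
"
```

```text
j [ 0.51  0.16  0.15  1.57 -0.    0.99] now [0.5092 0.2847 0.1788] [-1.7994e+02 -4.0000e-02  1.5231e+02]
[[-0.35, -0.39, 0.0, -0.01, 0.0, -0.36], [-0.33, -0.42, -0.01, 0.0, 0.0, -0.35], [-0.3, -0.42, 0.0, 0.0, 0.0, -0.36], [-0.29, -0.45, 0.0, 0.0, 0.0, -0.35], [-0.25, -0.46, 0.0, 0.0, 0.0, -0.36], [-0.24, -0.47, -0.01, 0.0, 0.0, -0.35], [-0.21, -0.48, 0.0, 0.0, 0.0, -0.36], [-0.18, -0.5, 0.0, 0.0, 0.0, -0.36], [-0.15, -0.5, 0.0, 0.0, 0.0, -0.35], [-0.13, -0.51, -0.01, 0.0, 0.0, -0.36], [-0.1, -0.52, 0.0, 0.0, 0.0, -0.35], [-0.07, -0.52, 0.0, 0.0, 0.0, -0.36]]
```

View pics/w2.png

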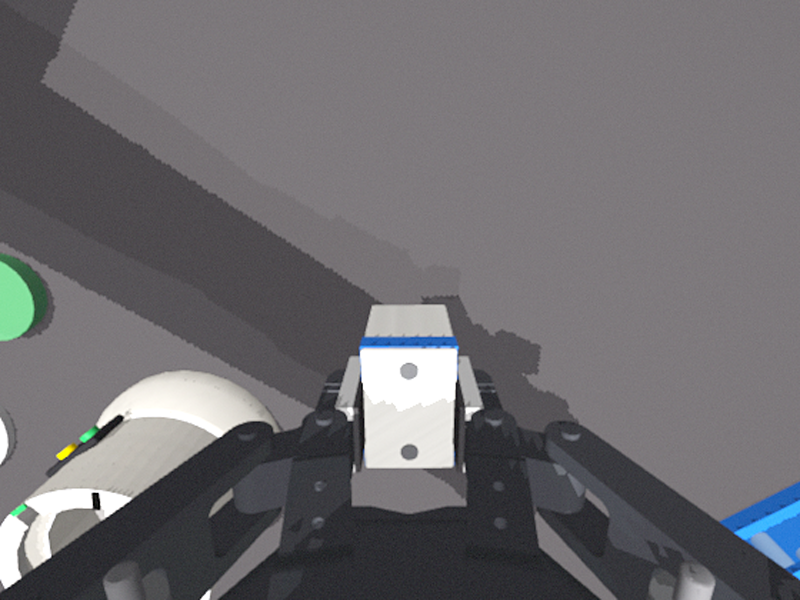

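The cassette is held squarely, with top corners (360,347), (457,347), (454,467) and (363,467). I'll stop at a stand-off beyond the mill and look at the pocket from there.

```bash
python3 -c "
from h import *
p=np.array([wpt('w2',q,.2023) for q in [(360,347),(457,347),(454,467),(363,467)]])
e=p[0]+p[1]-p[2]-p[3]
print(p,np.degrees(np.arctan2(e[1],e[0])),np.linalg.norm(p[0]-p[1]),np.linalg.norm(p[2]-p[1]))
T=tool();print((np.linalg.inv(T)@np.append(p.mean(0),1))*1000)
from plan import plan
plan(.65,.05,.22,189,12)
"
```

```text
[[0.4830117  0.28108371 0.2023    ]
 [0.49700406 0.30775058 0.2023    ]
 [0.53693659 0.28738399 0.2023    ]
 [0.52245714 0.25979183 0.2023    ]] 152.30900040314444 0.030114909362470788 0.044826390901913975
[-8.33381853e-01 -3.35903062e-01 -2.34547738e+01  1.00000000e+03]
j [ 0.51  0.16  0.15  1.57 -0.    0.99] now [0.5092 0.2847 0.1788] [-1.7994e+02 -4.0000e-02  1.5231e+02]
[[-0.49, -0.3, -0.09, -0.01, 0.0, -0.36], [-0.47, -0.32, -0.08, 0.0, 0.0, -0.35], [-0.45, -0.35, -0.09, 0.0, 0.0, -0.36], [-0.43, -0.37, -0.08, 0.0, 0.0, -0.35], [-0.42, -0.39, -0.09, 0.0, 0.0, -0.36], [-0.39, -0.41, -0.09, 0.0, 0.0, -0.35], [-0.37, -0.44, -0.08, 0.0, 0.0, -0.36], [-0.34, -0.45, -0.09, 0.0, 0.0, -0.36], [-0.32, -0.47, -0.09, 0.0, 0.0, -0.35], [-0.3, -0.49, -0.08, 0.0, 0.0, -0.36], [-0.26, -0.5, -0.09, 0.0, 0.0, -0.35], [-0.24, -0.52, -0.08, 0.0, 0.0, -0.36]]
```

Request:
apply_moves([
  [[-0.49,-0.3,-0.09,0,0,-0.36],[-0.47,-0.32,-0.08,0,0,-0.35],[-0.45,-0.35,-0.09,0,0,-0.36],[-0.43,-0.37,-0.08,0,0,-0.35],[-0.42,-0.39,-0.09,0,0,-0.36],[-0.39,-0.41,-0.09,0,0,-0.35],[-0.37,-0.44,-0.08,0,0,-0.36],[-0.34,-0.45,-0.09,0,0,-0.36],[-0.32,-0.47,-0.09,0,0,-0.35],[-0.3,-0.49,-0.08,0,0,-0.36],[-0.26,-0.5,-0.09,0,0,-0.35],[-0.24,-0.52,-0.08,0,0,-0.36]],
])

```text
time: 9.3
ee_pos: [0.6499, 0.0494, 0.2192]
eef_rot: [3.141, -0.003, -2.983]
force: [0.3, 0.0, -1.2]
opening: 0.34
```

Request:
apply_moves([
  [[0,0,0,0,0,0],[0,0,0,0,0,0],[0,0,0,0,0,0]],
])

```text
time: 9.68
ee_pos: [0.6495, 0.0508, 0.2208]
eef_rot: [3.141, -0.001, -2.984]
force: [-0.5, 0.2, -1.5]
opening: 0.333
```

```bash
python3 -c "
from h import *
wrist('w3')"
```

```text
(no output)
```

View pics/w3.png

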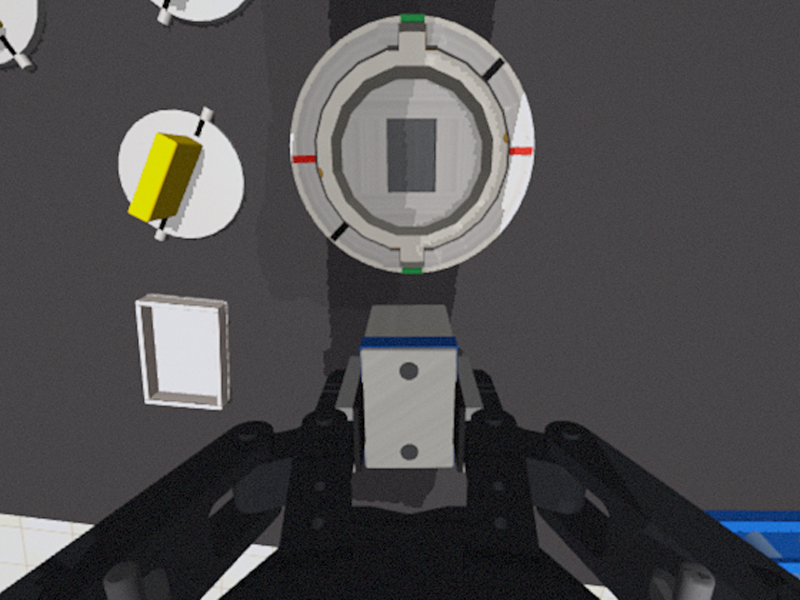

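The mill is in clear view. The green marks are at (412,18) and (412,270), the black jog marks at (494,69) and (340,231), and the red marks at (304,159) and (521,151). The pocket rim corners are (387,119), (436,119), (436,192) and (387,192).

```bash
cat > mill.py <<'E'
from h import *
def an(d): return np.degrees(np.arctan2(d[1],d[0]))
def rep(n,marks,pock):
    for k,(a,b) in marks.items():
        a,b=wpt(n,a,.124),wpt(n,b,.124); print(k,(a+b)/2,an(a-b),np.linalg.norm(a-b))
    p=np.array([wpt(n,q,.068) for q in pock]); e=p[0]+p[1]-p[2]-p[3]
    print("pocket",p.mean(0),an(e),np.linalg.norm(p[0]-p[1]),np.linalg.norm(p[1]-p[2]))
E
python3 -c "
from mill import *
rep('w3',dict(g=((412,18),(412,270)),j=((494,69),(340,231)),r=((304,159),(521,151))),[(387,119),(436,119),(436,192),(387,192)])
from plan import plan
plan(.5704,.040,.18,189.1,8)"
```

```text
g [0.56962693 0.03908549 0.124     ] -170.8333984708854 0.12752398972742532
j [0.56944555 0.03949613 0.124     ] 144.05830174904037 0.11633351546465433
r [0.56979839 0.03922935 0.124     ] -78.96391683189971 0.11665088383485432
pocket [0.56986365 0.03922385 0.068     ] -170.85374030721096 0.03169804472291933 0.04597656609273486
j [ 0.08  0.34  0.45  1.68  0.   -0.08] now [0.6496 0.0508 0.221 ] [ 1.7999e+02 -2.0000e-02 -1.7097e+02]
[[0.25, 0.01, 0.13, 0.0, 0.0, 0.0], [0.25, 0.0, 0.13, 0.0, 0.0, 0.0], [0.25, 0.01, 0.12, 0.0, 0.0, 0.0], [0.25, 0.0, 0.13, 0.0, 0.0, 0.0], [0.25, 0.01, 0.13, 0.0, 0.0, 0.0], [0.25, 0.0, 0.13, 0.0, 0.0, -0.01], [0.25, 0.01, 0.13, 0.0, 0.0, 0.0], [0.25, 0.01, 0.13, 0.0, 0.0, 0.0]]
```

The mill axis comes out at (0.5697, 0.0392) with yaw 9.1°, and every estimate agrees within 0.5 mm.

```bash
python3 -c "
from plan import plan
plan(.5689,.0394,.16,189.1,8)"
```

```text
j [ 0.08  0.34  0.45  1.68  0.   -0.08] now [0.6496 0.0508 0.221 ] [ 1.7999e+02 -2.0000e-02 -1.7097e+02]
[[0.25, 0.0, 0.19, 0.0, 0.0, 0.0], [0.26, 0.01, 0.19, 0.0, 0.0, 0.0], [0.25, 0.0, 0.19, 0.0, 0.0, 0.0], [0.26, 0.01, 0.19, 0.0, 0.0, 0.0], [0.25, 0.0, 0.19, 0.0, 0.0, 0.0], [0.26, 0.01, 0.19, 0.0, 0.0, -0.01], [0.25, 0.0, 0.2, 0.0, 0.0, 0.0], [0.26, 0.01, 0.19, 0.0, 0.0, 0.0]]
```

Request:
apply_moves([
  [[0.25,0.0,0.19,0,0,0],[0.26,0.01,0.19,0,0,0],[0.25,0.0,0.19,0,0,0],[0.26,0.01,0.19,0,0,0],[0.25,0.0,0.19,0,0,0],[0.26,0.01,0.19,0,0,-0.01],[0.25,0.0,0.2,0,0,0],[0.26,0.01,0.19,0,0,0],[0,0,0,0,0,0],[0,0,0,0,0,0],[0,0,0,0,0,0]],
])

```text
time: 11.1
ee_pos: [0.5696, 0.0391, 0.1604]
eef_rot: [-3.142, 0.001, -2.983]
force: [0.0, -0.1, -2.1]
opening: 0.341
```

```bash
python3 -c "
from plan import plan
plan(.5689,.0394,.095,189.1,6)"
```

```text
j [ 0.07  0.12  0.08  1.53  0.   -0.09] now [0.5696 0.0391 0.1604] [-1.800e+02  4.000e-02 -1.709e+02]
[[0.0, 0.0, 0.27, 0.0, 0.0, 0.0], [0.01, 0.0, 0.28, 0.0, 0.0, 0.0], [0.0, 0.01, 0.27, 0.0, 0.0, 0.0], [0.0, 0.0, 0.27, 0.0, 0.0, 0.0], [0.0, 0.0, 0.27, 0.0, 0.0, 0.0], [0.01, 0.0, 0.28, 0.0, 0.0, 0.0]]
```

Request:
apply_moves([
  [[0.01,0,0.27,0,0,0],[0,0,0.28,0,0,0],[0,0,0.27,0,0,0],[0,0,0.27,0,0,0],[0,0,0.27,0,0,0],[0,0,0.28,0,0,0],[0,0,0,0,0,0],[0,0,0,0,0,0]],
])

```text
time: 12.1
ee_pos: [0.5689, 0.0388, 0.0948]
eef_rot: [-3.142, 0.0, -2.983]
force: [0.7, 0.3, -2.2]
opening: 0.34
```

Request:
apply_moves([
  [[0,0,0.08,0,0,0],[0,0,0.08,0,0,0],[0,0,0.08,0,0,0],[0,0,0,0,0,0]],
])

```text
time: 12.6
ee_pos: [0.5686, 0.0388, 0.0845]
eef_rot: [3.142, -0.0, -2.983]
force: [0.5, 0.2, -1.1]
opening: 0.335
```

The base is now about 4 mm below the bowl floor with no push-back, so it has entered the pocket. I'll take it to the bottom.

Request:
apply_moves([
  [[0,0,0.05,0,0,0],[0,0,0.05,0,0,0],[0,0,0,0,0,0]],
])

```text
time: 12.98
ee_pos: [0.5687, 0.0388, 0.0808]
eef_rot: [-3.142, -0.0, -2.983]
force: [0.1, -0.7, -1.3]
opening: 0.341
```

Request:
apply_moves([
  [[0,0,0.02,0,0,0],[0,0,0,0,0,0]],
])

```text
time: 13.22
ee_pos: [0.5688, 0.0388, 0.0806]
eef_rot: [-3.142, 0.0, -2.983]
force: [-2.0, -0.7, 3.0]
opening: 0.339
```

Request:
apply_moves([
  [[0,0,0,0,0,0],[0,0,0,0,0,0],[0,0,0,0,0,0],[0,0,0,0,0,0]],
], grip=0.0)

```text
time: 13.72
ee_pos: [0.5687, 0.0388, 0.08]
eef_rot: [3.142, -0.0, -2.983]
force: [-0.1, -0.5, -0.9]
opening: 0.501
```

Request:
apply_moves([
  [[0,0,-0.3,0,0,0],[0,0,-0.6,0,0,0],[0,0,-0.8,0,0,0],[0,0,-0.9,0,0,0],[0,0,-0.9,0,0,0],[0,0,-0.4,0,0,0],[0,0,0,0,0,0],[0,0,0,0,0,0]],
])

```text
time: 14.72
ee_pos: [0.5685, 0.0388, 0.2355]
eef_rot: [3.142, -0.001, -2.983]
force: [-0.0, 1.3, -0.4]
opening: 0.502
```

```bash
python3 -c "
from h import *
wrist('w4')
from plan import plan
plan(.505,-.293,.22,219.6,12)"
```

```text
j [ 0.07  0.14  0.24  1.67 -0.   -0.09] now [0.5684 0.0388 0.2352] [ 1.7999e+02 -8.0000e-02 -1.7091e+02]
[[0.24, -0.66, 0.03, 0.0, -0.01, -0.3], [0.27, -0.65, 0.03, 0.0, 0.0, -0.29], [0.3, -0.64, 0.03, 0.0, 0.0, -0.3], [0.32, -0.62, 0.04, 0.0, 0.0, -0.29], [0.35, -0.61, 0.03, 0.0, 0.0, -0.3], [0.38, -0.6, 0.03, 0.0, 0.0, -0.29], [0.41, -0.57, 0.03, 0.0, 0.0, -0.3], [0.43, -0.56, 0.03, 0.0, 0.0, -0.3], [0.45, -0.53, 0.03, 0.0, 0.0, -0.29], [0.48, -0.52, 0.03, 0.0, 0.0, -0.3], [0.5, -0.5, 0.04, 0.0, 0.0, -0.29], [0.52, -0.47, 0.03, 0.0, 0.0, -0.3]]
```

View pics/w4.png

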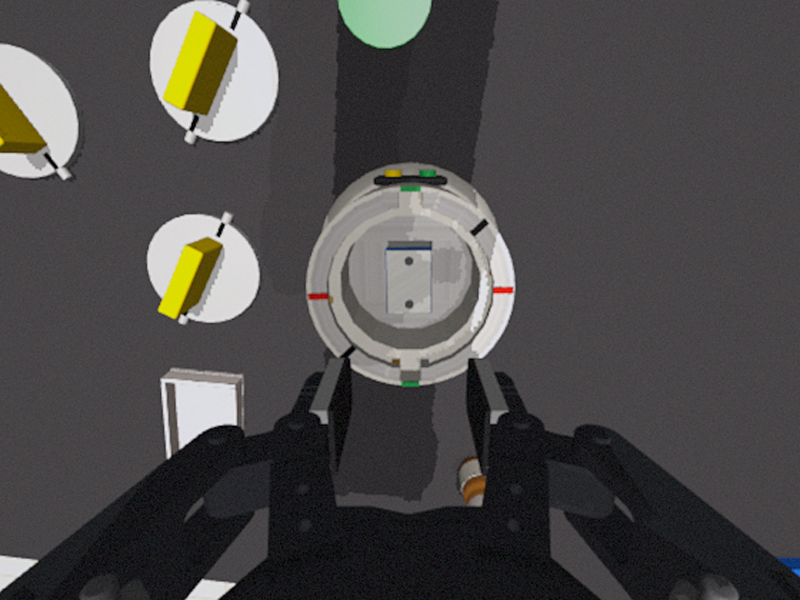

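The cassette stands in the pocket, with top corners (386,248), (432,248), (432,313) and (386,313). Bystanders are where they were. I'll check the numbers and fly to the lid.

```bash
python3 -c "
from mill import *
rep('w4',dict(g=((410.5,188),(410.5,384)),r=((317,296),(503,290))),[(386,248),(432,248),(432,313),(386,313)])
p=np.array([wpt('w4',q,.104) for q in [(386,248),(432,248),(432,313),(386,313)]]);e=p[0]+p[1]-p[2]-p[3];print('cas',p.mean(0),an(e),np.linalg.norm(p[0]-p[1]),np.linalg.norm(p[2]-p[1]))"
```

```text
g [0.57014098 0.03937939 0.124     ] -170.8247658624125 0.12829860403460577
r [0.5701433  0.03893049 0.124     ] -78.96663754344104 0.11699414455040648
pocket [0.57807858 0.03974302 0.068     ] -170.8858748806812 0.034132671850123385 0.05124743190106285
cas [0.56817269 0.03812475 0.104     ] -170.8858748806812 0.03017814095141498 0.04531002524792746
```

Request:
apply_moves([
  [[0.24,-0.66,0.03,0,0,-0.3],[0.27,-0.65,0.03,0,0,-0.29],[0.3,-0.64,0.03,0,0,-0.3],[0.32,-0.62,0.04,0,0,-0.29],[0.35,-0.61,0.03,0,0,-0.3],[0.38,-0.6,0.03,0,0,-0.29],[0.41,-0.57,0.03,0,0,-0.3],[0.43,-0.56,0.03,0,0,-0.3],[0.45,-0.53,0.03,0,0,-0.29],[0.48,-0.52,0.03,0,0,-0.3],[0.5,-0.5,0.04,0,0,-0.29],[0.52,-0.47,0.03,0,0,-0.3]],
])

```text
time: 16.27
ee_pos: [0.5049, -0.2937, 0.2197]
eef_rot: [3.14, -0.001, -2.449]
force: [-0.1, -0.4, -0.3]
opening: 0.499
```

Request:
apply_moves([
  [[0,0,0,0,0,0],[0,0,0,0,0,0],[0,0,0,0,0,0]],
])

```text
time: 16.65
ee_pos: [0.5057, -0.2922, 0.2208]
eef_rot: [3.141, 0.0, -2.45]
force: [0.3, -0.6, -0.3]
opening: 0.501
```

```bash
python3 -c "
from h import *
print(state()['joint_positions']);wrist('w5')"
```

```text
[-5.23947834e-01  1.66405840e-01  2.43252768e-01  1.64782106e+00
  1.15980141e-04 -1.21568577e+00]
```

View pics/w5.png

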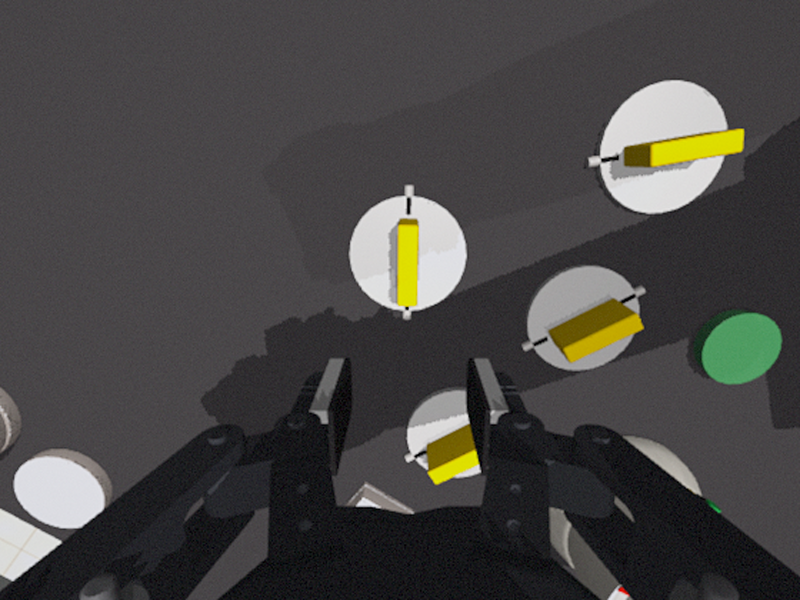

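The lid is below the gripper. Its lug tips are at (410,186) and (407,318), and its bar top at x 399–418, y 224–305. It has four empty neighbours, and none is within reach of the fingers.

```bash
python3 -c "
from mill import *
a,b=wpt('w5',(409.5,186),.004),wpt('w5',(407,318),.004);print('lugs',(a+b)/2,an(a-b),np.linalg.norm(a-b))
p=np.array([wpt('w5',q,.05) for q in [(399,224),(418,224),(417,305.5),(397.5,305.5)]]);e=p[0]+p[1]-p[2]-p[3];print('bar',p.mean(0),an(e),np.linalg.norm(p[0]-p[1]),np.linalg.norm(p[2]-p[1]))
a,b=wpt('w5',(349,253),.008),wpt('w5',(467,253),.008);print('disc',(a+b)/2,np.linalg.norm(a-b))
from plan import plan
m=p.mean(0);plan(.505,-.293,.018,-140.4,9)"
```

```text
lugs [ 0.50613464 -0.29330849  0.004     ] -141.44422592378044 0.11590654143447728
bar [ 0.50510832 -0.29443558  0.05      ] -141.24843061818828 0.014006818223241341 0.06348951492781466
disc [ 0.50413183 -0.29517054  0.008     ] 0.10069759631587011
j [-0.52  0.17  0.24  1.65  0.   -1.22] now [ 0.5057 -0.2922  0.2209] [ 179.99    0.   -140.36]
[[0.0, 0.0, 0.56, 0.0, 0.0, 0.0], [0.01, 0.0, 0.57, 0.0, 0.0, 0.0], [0.0, 0.0, 0.56, 0.0, 0.0, 0.0], [0.0, 0.0, 0.56, 0.0, 0.0, 0.0], [0.01, 0.0, 0.57, 0.0, 0.0, 0.0], [0.0, 0.0, 0.56, 0.0, 0.0, 0.0], [0.0, 0.0, 0.56, 0.0, 0.0, 0.0], [0.0, 0.0, 0.57, 0.0, 0.0, 0.0], [0.01, -0.01, 0.56, 0.0, 0.0, 0.0]]
```

Request:
apply_moves([
  [[0.02,-0.02,0.5,0,0,0.1],[0,0,0.6,0,0,0],[0,0,0.6,0,0,0],[0,0,0.6,0,0,0],[0,0,0.6,0,0,0],[0,0,0.6,0,0,0],[0,0,0.6,0,0,0],[0,0,0.6,0,0,0],[0,0,0.47,0,0,0],[0,0,0,0,0,0],[0,0,0,0,0,0]],
])

```text
time: 18.08
ee_pos: [0.5059, -0.2942, 0.015]
eef_rot: [-3.141, 0.0, -2.465]
force: [-0.0, 0.5, 0.3]
opening: 0.498
```

Request:
apply_moves([
  [[0,0,0,0,0,0],[0,0,0,0,0,0],[0,0,0,0,0,0],[0,0,0,0,0,0],[0,0,0,0,0,0],[0,0,0,0,0,0]],
], grip=1)

```text
time: 18.82
ee_pos: [0.506, -0.2944, 0.0152]
eef_rot: [-3.14, 0.001, -2.465]
force: [0.2, 0.8, 5.9]
opening: 0.181
```

Request:
apply_moves([
  [[0,0,-0.3,0,0,0],[0,0,-0.6,0,0,0],[0,0,-0.9,0,0,0],[0,0,-0.9,0,0,0],[0,0,-0.9,0,0,0],[0,0,-0.9,0,0,0],[0,0,-0.5,0,0,0],[0,0,-0.2,0,0,0],[0,0,0,0,0,0],[0,0,0,0,0,0]],
])

```text
time: 20.08
ee_pos: [0.5051, -0.2939, 0.2209]
eef_rot: [3.14, -0.001, -2.465]
force: [0.2, 0.2, -1.3]
opening: 0.177
```

```bash
python3 -c "
from h import *
wrist('w6')
from plan import plan
plan(.57,.0392,.22,189.1,12)"
```

```text
j [-0.53  0.17  0.25  1.65  0.   -1.2 ] now [ 0.5051 -0.2939  0.2209] [ 1.7990e+02 -4.0000e-02 -1.4126e+02]
[[-0.54, 0.46, 0.0, 0.01, 0.0, 0.29], [-0.52, 0.48, 0.0, 0.0, 0.0, 0.28], [-0.5, 0.5, 0.01, 0.0, 0.0, 0.29], [-0.48, 0.52, 0.0, 0.0, 0.0, 0.29], [-0.45, 0.54, 0.0, 0.0, 0.0, 0.29], [-0.43, 0.56, 0.0, 0.0, 0.0, 0.28], [-0.4, 0.58, 0.0, 0.0, 0.0, 0.29], [-0.38, 0.6, 0.0, 0.0, 0.0, 0.29], [-0.36, 0.61, 0.0, 0.0, 0.0, 0.29], [-0.32, 0.63, 0.01, 0.0, 0.0, 0.28], [-0.3, 0.64, 0.0, 0.0, 0.0, 0.29], [-0.28, 0.65, 0.0, 0.0, 0.0, 0.29]]
```

View pics/w6.png

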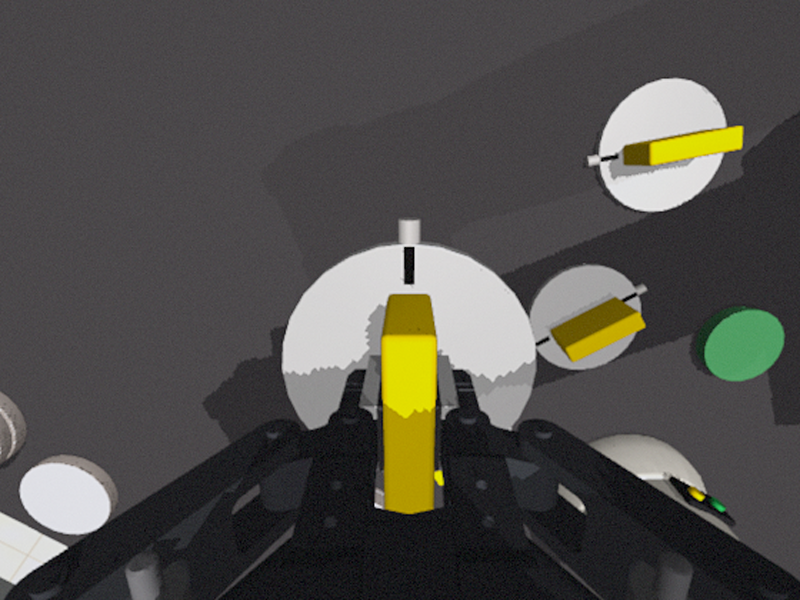

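The lid is held level. The front lug tip is at (409,219), the bar top corners at (382,335), (437,335), (434,513) and (382,513), and the disc edges at x 282 and 537.

```bash
python3 -c "
from mill import *
Ti=np.linalg.inv(tool()); t=lambda q,z:(Ti@np.append(wpt('w6',q,z),1))[:3]*1000
z0=tool()[2,3]-.0152
p=np.array([t(q,z0+.05) for q in [(382,335),(437,335),(434,513),(382,513)]]);print('bar',p,p.mean(0))
print('lug',t((409,219),z0+.007),t((409,219),z0+.004)); print('discL',t((282,362),z0+.008),'R',t((537,362),z0+.008),'front',t((409,242),z0+.008))
print('stripe near/far',t((409,247),z0+.008),t((409,283),z0+.008))
"
```

```text
bar [[ 31.89751359  -8.21115081 -34.7930296 ]
 [ 31.88882256   6.9863703  -34.76653843]
 [-29.67964804   7.2754867  -34.80723881]
 [-29.65382819  -9.37012043 -34.83624327]] [  1.11321498  -0.82985356 -34.80076253]
lug [58.16535924 -0.73215599  8.23766472] [57.78004728 -0.72997418 11.23741588]
discL [  2.80237601 -50.39726989   7.11402003] R [ 2.7322222  49.42185431  7.28800845] front [50.13172591 -0.72981278  7.23229058]
stripe near/far [48.32159693 -0.72913182  7.23108035] [34.89375936 -0.72408041  7.22210263]
```

Request:
apply_moves([
  [[-0.54,0.46,0,0,0,0.29],[-0.52,0.48,0,0,0,0.28],[-0.5,0.5,0,0,0,0.29],[-0.48,0.52,0,0,0,0.29],[-0.45,0.54,0,0,0,0.29],[-0.43,0.56,0,0,0,0.28],[-0.4,0.58,0,0,0,0.29],[-0.38,0.6,0,0,0,0.29],[-0.36,0.61,0,0,0,0.29],[-0.32,0.63,0,0,0,0.28],[-0.3,0.64,0,0,0,0.29],[-0.28,0.65,0,0,0,0.29]],
])

```text
time: 21.62
ee_pos: [0.5703, 0.0399, 0.2212]
eef_rot: [3.141, -0.001, -2.984]
force: [-0.3, -0.3, -1.5]
opening: 0.177
```

Request:
apply_moves([
  [[0,0,0,0,0,0],[0,0,0,0,0,0],[0,0,0,0,0,0]],
])

```text
time: 22.0
ee_pos: [0.5704, 0.0383, 0.2219]
eef_rot: [-3.141, -0.0, -2.983]
force: [0.2, 0.3, -1.3]
opening: 0.178
```

```bash
python3 -c "
from plan import plan
plan(.57,.0395,.145,189.1,6)"
```

```text
j [ 0.07  0.14  0.21  1.65 -0.   -0.09] now [0.5704 0.0383 0.2219] [-1.7999e+02 -2.0000e-02 -1.7094e+02]
[[0.0, 0.01, 0.32, 0.0, 0.0, 0.0], [0.0, 0.0, 0.32, 0.0, 0.0, 0.0], [0.0, 0.01, 0.32, 0.0, 0.0, 0.0], [0.0, 0.0, 0.32, 0.0, 0.0, 0.0], [0.0, 0.01, 0.32, 0.0, 0.0, 0.0], [0.0, 0.0, 0.32, 0.0, 0.0, 0.0]]
```

Request:
apply_moves([
  [[0,0.01,0.32,0,0,0],[0,0,0.32,0,0,0],[0,0.01,0.32,0,0,0],[0,0,0.32,0,0,0],[0,0.01,0.32,0,0,0],[0,0,0.32,0,0,0],[0,0,0,0,0,0],[0,0,0,0,0,0],[0,0,0,0,0,0]],
])

```text
time: 23.12
ee_pos: [0.5707, 0.0402, 0.1459]
eef_rot: [-3.141, 0.001, -2.983]
force: [0.6, 0.1, -1.4]
opening: 0.179
```

```bash
python3 -c "
from h import *
wrist('w7')
from plan import plan
plan(.57,.0395,.124,189.1,6)"
```

```text
j [ 0.07  0.12  0.05  1.5  -0.   -0.09] now [0.5706 0.0402 0.1459] [-1.7999e+02  6.0000e-02 -1.7091e+02]
[[0.0, 0.0, 0.09, 0.0, 0.01, 0.0], [0.01, 0.0, 0.09, 0.0, 0.0, 0.0], [0.0, -0.01, 0.09, 0.0, 0.0, 0.0], [0.0, 0.0, 0.09, 0.0, 0.0, 0.0], [0.01, 0.0, 0.1, 0.0, 0.0, 0.0], [0.0, 0.0, 0.09, 0.0, 0.0, 0.0]]
```

View pics/w7.png

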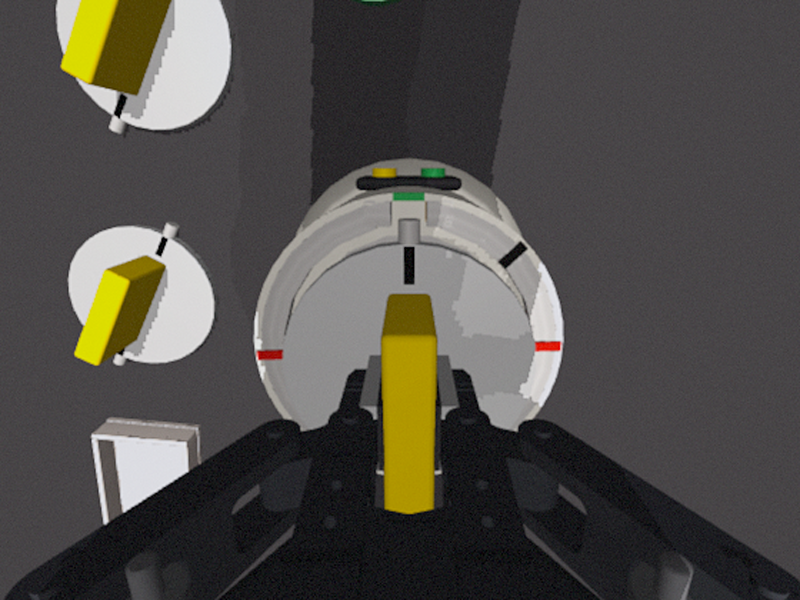

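The lug at (409,222) sits centrally in the gap (391–427), and the stripe lines up with the green mark. Going down gently.

Request:
apply_moves([
  [[0.01,-0.01,0.1,0,0,0],[0.01,0,0.1,0,0,0],[0,0,0.1,0,0,0],[0,0,0.1,0,0,0],[0,0,0,0,0,0],[0,0,0,0,0,0]],
])

```text
time: 23.92
ee_pos: [0.5696, 0.0397, 0.1294]
eef_rot: [-3.142, 0.0, -2.983]
force: [0.2, -0.1, -1.9]
opening: 0.179
```

Request:
apply_moves([
  [[0,0,0.06,0,0,0],[0,0,0.06,0,0,0],[0,0,0,0,0,0],[0,0,0,0,0,0]],
])

```text
time: 24.42
ee_pos: [0.5696, 0.0397, 0.1245]
eef_rot: [-3.142, -0.0, -2.983]
force: [-0.4, -0.4, -2.4]
opening: 0.178
```

Request:
apply_moves([
  [[0,0,0.03,0,0,0],[0,0,0,0,0,0],[0,0,0,0,0,0]],
])

```text
time: 24.8
ee_pos: [0.5696, 0.0397, 0.1233]
eef_rot: [3.142, -0.0, -2.983]
force: [-0.8, -0.4, -1.3]
opening: 0.179
```

Request:
apply_moves([
  [[0,0,0.02,0,0,0],[0,0,0,0,0,0],[0,0,0,0,0,0]],
])

```text
time: 25.18
ee_pos: [0.5697, 0.0397, 0.1232]
eef_rot: [-3.142, 0.001, -2.983]
force: [-3.6, -0.4, 6.2]
opening: 0.181
```

The lid is seated at exactly the predicted TCP height with about 8 N of contact. Twisting 45° clockwise takes 5.24 units about tool z.

Request:
apply_moves([
  [[0,0,0,0,0,0.4],[0,0,0,0,0,0.4],[0,0,0,0,0,0.4],[0,0,0,0,0,0.4],[0,0,0,0,0,0.4],[0,0,0,0,0,0.4],[0,0,0,0,0,0]],
])

```text
time: 26.05
ee_pos: [0.5701, 0.0397, 0.1232]
eef_rot: [3.141, 0.001, 2.94]
force: [-0.9, 0.3, 5.4]
opening: 0.182
```

```bash
python3 -c "
from h import *
s=state();print(s['force'],s['torque'],np.degrees(s['eef_rot']),s['ee_pos'])"
```

```text
[-0.86802595  0.29960299  5.43898362] [-0.01813855  0.20851726 -0.07842168] [1.79978925e+02 7.95148498e-02 1.68474582e+02] [0.57005951 0.03972666 0.1231664 ]
```

Request:
apply_moves([
  [[0,0,0,0,0,0.4],[0,0,0,0,0,0.4],[0,0,0,0,0,0.4],[0,0,0,0,0,0.4],[0,0,0,0,0,0.4],[0,0,0,0,0,0.4],[0,0,0,0,0,0.44],[0,0,0,0,0,0],[0,0,0,0,0,0]],
])

```text
time: 27.18
ee_pos: [0.57, 0.0395, 0.1231]
eef_rot: [3.141, 0.001, 2.515]
force: [-1.1, -0.4, 5.1]
opening: 0.176
```

```bash
python3 -c "
from h import *
s=state();print(s['force'],s['torque'],np.degrees(s['eef_rot']),s['ee_pos']);wrist('w8')
d=viewer.read_camera('top')['image'];cv2.imwrite('pics/t8.png',cv2.resize(d[90:330,200:440],(720,720))[:600])"
```

```text
[-1.05974483 -0.36427647  5.14754882] [-0.2218002   0.33420312 -0.06619133] [1.79970213e+02 6.38450276e-02 1.44108601e+02] [0.56995519 0.03953035 0.12314016]
```

View pics/w8.png

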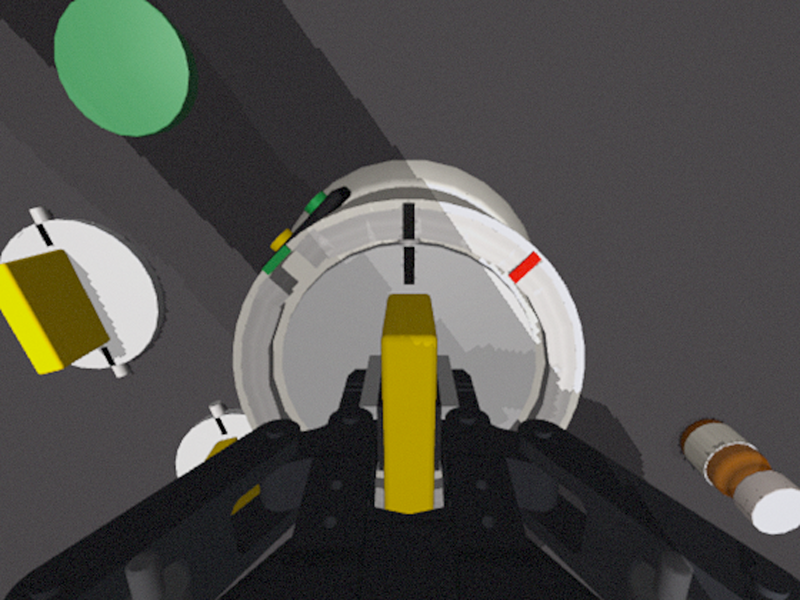

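The disc's stripe (409,265) points straight at the black jog mark (408,220), and the lugs are hidden under the ring. The grip is still closed on the bar. Handing in.

```bash
python3 -c "
from rig import order,state
print(order.sign_off()); s=state(); print(s['time'],s['opening'],s['eef_rot'])"
```

```text
the job is handed in; nothing more can be done
None
the job is handed in; nothing more can be done
```

The job is handed in after about 27 s of the 72 s allowed. No verdict is reported, so everything below comes from my own checks.

- **Cassette:** it stands in the mill's pocket and has been let go. In the last wrist picture taken before the lid went on, it looked square, and its measured angle was within 0.1° of the mill's. Its measured centre was about 2 mm off the mill axis. The pocket leaves about 1 mm of play each way, so part of that is measuring error.
- **Lid:** I used the one farthest to the robot's right. It went down through the gaps to the expected seat height, and contact showed there as about 6 N.
- **Twist:** the tool turned 45.0° clockwise from the seated angle, and the lid's stripe lines up with the black jog mark in the last picture. I left the gripper closed on the bar, holding still.
- **Dish, vial and tray:** none was touched. The dish and vial looked unmoved in the last picture; the tray was out of view there and I last saw it just before the lid went in.

**Disagreement:** the wrist moment read about 0.07 N m at half way, against about 0.125 N m expected from the spring. That reading is noisy, and friction between lid and seat may account for the rest. I couldn't read the drive ring itself, so its position is inferred from the lid's angle.

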